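# Pack three plates on the sine table, pressing each one flat

## Robot

A 7-joint arm with a two-finger parallel gripper is mounted at the origin on the work surface. World frame = base frame: x ahead of the robot, y to its left, z up, the work surface at z = 0. Lengths are in m, angles in rad, forces in N, time in s.
With the tool pointing down it reaches from about 0.425 to 0.875 m from the base axis. Payload 4.7 kg.
Tool frame: the origin (TCP) lies on the centre line of the jaws, within the pads' length; the fingertips stand 17 mm ahead of it and the grasp point (between the pads) lies 2 mm behind it (manip.tips_ahead is the distance from the TCP to the fingertips, in m); z points along the fingers, y is the line along which they close (so a half turn about z gives the same grasp; the last joint's range is limited). The gripper opens to 85 mm and grips with 20 to 120 N. Pads are 22 mm wide; open, the fingers measure 114 mm over their backs; the gripper's body (76 mm by 85 mm) begins 54 mm behind the grasp point. The pads swing forward as they close: fully open they stand 13 mm farther back than shut.
Start: joints at [1.244, 0.321, -0.07, 1.45, 0.023, 1.371, -0.057], TCP at [0.217, -0.613, 0.248] pointing down, gripper open.
Joint ranges: [-2.86, 2.86], [-0.3, 2.09], [-1.38, 1.24], [0.06, 2.45], [-1.56, 4.7], [0.09, 2.05], [-2.69, 2.69]. Speed limits (rad/s): [2.57, 2.57, 3.14, 3.14, 3.14, 3.14, 3.14].

## Interface

Orientations are given as a unit quaternion [x, y, z, w].
In Python, from rig import manip gives the robot as it stands. The module is installed in compiled form; this text tells all that it offers.
- The arm moves only by the shell command python3 -m inch 'ROWS' [OPENING]. ROWS is text: rows parted by semicolons, each of 6 numbers parted by spaces: the shift along the tool's x, y, z in m, then the turn, a rotation vector about the tool's x, y, z in rad. A call has 1 to 20 rows; each row shifts and turns the commanded pose from where the row before left it, along the tool's axes as they then stand; what a row does not reach is not made up. A row lasts 1/8 s, in which the tool goes at most 62.5 mm and 10.7 degrees, less where a joint would pass 70% of its speed; a pose out of reach is approached as far as the arm can. A call with a gripper value outside its range is refused whole. OPENING is the finger opening in m, from 0 to 0.0854, set as the call begins (- or left out, the last holds). The fingers move at their own pace and stop on an object; the grip force is fixed at half the most. Time passes only in rows, so rows that do not move let the fingers close. It gives the time, the measured TCP pose, the force, the opening and the grip force at its end, in the units of the state.
- manip.get_state(): the state, without advancing time (a new reading comes with each control period).
- manip.camera(name): name is "scene" or "top" or "wrist"; returns a dict with "frame" (480x640x3 uint8, red, green, blue), "fx", "fy", "cx", "cy" (pixels), "world_from_camera" (4x4, takes a point from camera to world coordinates); the wrist camera has in their place "T_tool_cam" (4x4, takes a point from camera to tool coordinates, whose origin is the TCP and whose axes are the flange's). Camera axes: x right, y down, z forward; pixel columns grow to the right and rows downward; lengths in m; the calibration is good to about 2 mm. A picture is of the moment at which its call begins: read the wrist's pose just before it. There is no depth.
- manip.close_job(): hands the job in; it is judged then, once.
The state is a dict: "time_s": time; "joints": joint angles; "dq": joint speeds; "tau": joint torques, N m; "position": TCP position; "ee_rot": TCP orientation; "contact_force": force on the tool from outside, world axes, zero at the start; "torque": the same for the moment, N m; "width": finger opening in m; "gripper_force": force on a finger pad.
Only numpy, scipy, OpenCV 4.12 (cv2) and the standard library are available. Lean on these libraries where they do the work, as an engineer would, in place of code of your own. Each camera call takes 0.05 s, during which the arm holds its last target. There are 200 camera calls.

## Task

Finish the packing on the tilted bed of the sine table under the inspection camera. The thick plate has been laid there but not pressed home: press it down by feel until its high end slips past its spring catch and it lies flat, and keep it pressed for about half a second with 10 to 20 N. Then lay the middle plate on it and press that flat in the same way, and only then the thin plate, each in the middle of the bed from side to side with one end square against the two stop pins; never load the bed with more than 80 N, and leave the tool holder, the screwdriver and the jar where they are.

Things in the scene. Friction and masses are not known exactly. Their poses are not given: they have to be found in the camera images.
- bed: fixed steel bed of the sine table, 170 mm long (x, along the slope, from -81 to 89 mm), 110 mm wide (y), 18 mm thick, sloping 30 degrees, sides open. Origin: on its top face, 100 mm above the bench, where the thick plate's underside centre belongs. x points up the slope, roughly to the robot's left; y level, roughly towards the robot; z out of the face, 30 degrees from vertical
- pins (a point): point on the bed (bed x = -40 mm, y = z = 0) midway between the uphill sides of two fixed steel stop pins, 10 mm thick, standing at bed y = +-17 mm, 56 mm high of which the last 10 mm taper to 4 mm. The low ends of all plates belong against them. Axes as the bed's
- catches (a point): point on the bed at x = 37.5, y = z = 0 mm, under the lowest of three black spring catches, 16 mm wide, one per plate. Nose tips at bed x = 37.5, 45.5, 53.5 and z = 3, 21, 35 mm stand 2.5 mm into the plates' place; each nose slopes back 5 mm over the 8 mm above its tip. Spring: 1.3 N plus 0.5 N per mm. Stepped steel housing behind them to x = 84 mm, 28 mm wide, 46 mm high. Axes as the bed's
- plate_rest (a point): the bed's origin again: a plate just laid down does not reach what is under it: it hangs 3 to 9 mm high, wedged between its catch nose and the pins, level with the bed or with its low end down (tilt 0 to 8 degrees). Pressed (5 to 15 N just uphill of its middle) it slips past the nose and drops flat; the catch then keeps pushing it against the pins.
- ring_light (a point): centre of the underside of the fixed camera's ring light, 76 mm across, 45 mm level distance beyond the bed's origin and 141 mm above it: it bars the way straight down, so the bed is reached along the bed's z, from its open low side. Axes as the stand's
- stand: fixed stand with bed and camera. Origin: on the bench straight below the bed's; x level, towards the high end; z up. Base 260 (x -115 to 145) by 200 mm, 20 mm high; column 26 mm thick, 390 mm high at x = 120, y = -75 mm; arm at height 340 mm to the upright camera barrel, 44 mm thick, up to 400 mm high at x = 45, y = 0
- plate_thick: aluminium plate, 80 mm long (its x), 50 mm wide (its y), 18 mm thick (its z), about 0.19 kg; it is the same either way round. Origin: centre of its underside. Starts on the bed, centred and by the pins, but tilted about 6 degrees with its high end up on the lowest catch. In its place its origin is at bed x = 0, y = 0, z = 0 mm and its x lies along the bed's x (either way)
- plate_mid: aluminium plate, 88 mm long (its x), 50 mm wide (its y), 14 mm thick (its z), about 0.17 kg; it is the same either way round. Origin: centre of its underside. Starts flat on the bench. In its place its origin is at bed x = 4, y = 0, z = 18 mm and its x lies along the bed's x (either way)
- plate_thin: aluminium plate, 96 mm long (its x), 50 mm wide (its y), 10 mm thick (its z), about 0.13 kg; it is the same either way round. Origin: centre of its underside. Starts flat on the bench. In its place its origin is at bed x = 8, y = 0, z = 32 mm and its x lies along the bed's x (either way)
- tool_holder: bystander: steel tool holder, round, 62 mm wide, 100 mm high. Origin: centre of its underside
- screwdriver: bystander: screwdriver 190 mm long, lying on the bench along its x. Origin: at its underside near mid length
- oil_jar: bystander: closed jar 56 mm wide, 70 mm high. Origin: centre of its underside

How it is judged:
On the way, in this order (a step that is already met when the one before it is completed fails the run):
1. the thick plate lies flat in its place against the pins and is pressed down on what is under it with more than 5 N, for 0.2 s (angle between the z axis of plate_thick and the z axis of bed, either way round below 0.035 rad and angle between the x axis of plate_thick and the x axis of bed, either way round below 0.05 rad and x of plate_thick in the frame of bed between -0.003 and 0.003 m and y of plate_thick in the frame of bed between -0.006 and 0.006 m and z of plate_thick in the frame of bed between -0.002 and 0.002 m and contact force between plate_thick and bed above 5 N), for 0.2 s.
2. the middle plate lies flat in its place against the pins and is pressed down on what is under it with more than 5 N, for 0.2 s (angle between the z axis of plate_mid and the z axis of bed, either way round below 0.035 rad and angle between the x axis of plate_mid and the x axis of bed, either way round below 0.05 rad and x of plate_mid in the frame of bed between 0.001 and 0.007 m and y of plate_mid in the frame of bed between -0.006 and 0.006 m and z of plate_mid in the frame of bed between 0.016 and 0.02 m and contact force between plate_mid and plate_thick above 5 N), for 0.2 s.
3. the thin plate lies flat in its place against the pins and is pressed down on what is under it with more than 5 N, for 0.2 s (angle between the z axis of plate_thin and the z axis of bed, either way round below 0.035 rad and angle between the x axis of plate_thin and the x axis of bed, either way round below 0.05 rad and x of plate_thin in the frame of bed between 0.005 and 0.011 m and y of plate_thin in the frame of bed between -0.006 and 0.006 m and z of plate_thin in the frame of bed between 0.03 and 0.034 m and contact force between plate_thin and plate_mid above 5 N), for 0.2 s.
At the end, for the whole second after the job is handed in: The three plates lie at rest in a stack on the bed, thick, middle, thin from below, each flat to 2 degrees, square to 3 degrees, within 3 mm of its place along the slope (end against the pins), 6 mm across and 2 mm in height, and nothing is held (angle between the z axis of each of plate_thick, plate_mid, plate_thin and the z axis of bed, either way round below 0.035 rad and angle between the x axis of each of plate_thick, plate_mid, plate_thin and the x axis of bed, either way round below 0.05 rad and x of plate_thick in the frame of bed between -0.003 and 0.003 m and y of plate_thick in the frame of bed between -0.006 and 0.006 m and z of plate_thick in the frame of bed between -0.002 and 0.002 m and linear speed of each of plate_thick, plate_mid, plate_thin below 0.01 m/s and x of plate_mid in the frame of bed between 0.001 and 0.007 m and y of plate_mid in the frame of bed between -0.006 and 0.006 m and z of plate_mid in the frame of bed between 0.016 and 0.02 m and x of plate_thin in the frame of bed between 0.005 and 0.011 m and y of plate_thin in the frame of bed between -0.006 and 0.006 m and z of plate_thin in the frame of bed between 0.03 and 0.034 m); the robot touches nothing.
It fails at once if the tool holder, the screwdriver or the jar moved more than 30 mm, or the holder or jar tipped over (distance of any of tool_holder, screwdriver, oil_jar from where it was at the start of the episode above 0.03 m or angle between any of tool_holder, oil_jar's own z axis and vertical above 0.5 rad).
It fails at once if the middle plate laid on the thick plate while that does not yet lie flat (contact force between plate_mid and plate_thick above 0.5 N and (angle between the z axis of plate_thick and the z axis of bed, either way round above 0.05 rad or z of plate_thick in the frame of bed above 0.0025 m)).
It fails at once if the thin plate laid on the middle plate while that does not yet lie flat (contact force between plate_thin and plate_mid above 0.5 N and (angle between the z axis of plate_mid and the z axis of bed, either way round above 0.05 rad or z of plate_mid in the frame of bed above 0.0205 m)).
It fails at once if the bed of the sine table loaded with more than 80 N (contact force between bed and anything else above 80 N).
It also fails if it takes over 72 s, if anything falls off the work surface, if the arm or the gripper's body presses on something with over 40 N, if the wrist force passes 120 N, or if a joint passes its speed limit or range.

## Working session

There is one attempt and no reset: what is moved stays moved. The work goes in short steps, Python scripts to look and compute and a shell command to move; the robot and the scene stay as the last step left them, time stands still between calls to the robot, and variables do not carry over. Pictures are saved under pics/ and viewed, at most 10 in all, crops included, and the job is handed in when it is done.

```bash
mkdir -p pics; ls; python3 - <<'E'
from rig import manip
import cv2,numpy as np
np.set_printoptions(precision=4,suppress=True)
s=manip.get_state();print(s)
for n in("scene","top"):
    c=manip.camera(n);cv2.imwrite(f"pics/{n}0.png",c["frame"][:,:,::-1]);print(n,c["fx"],c["fy"],c["cx"],c["cy"],c["world_from_camera"])
c=manip.camera("wrist");print(c["T_tool_cam"],c["fx"],c["cx"],c["cy"]);cv2.imwrite("pics/w0.png",c["frame"][:,:,::-1])
E
```

```text
pics
{'time_s': 0.0, 'joints': array([ 1.2441,  0.3218, -0.0701,  1.4517,  0.0226,  1.3708, -0.0569]), 'dq': array([-0.0012, -0.0007,  0.0001, -0.0014,  0.0003, -0.0001, -0.0016]), 'tau': array([  0.0005, -49.3587,  -0.3822, -31.4335,   0.0129,   0.0114,
         0.    ]), 'position': array([ 0.217 , -0.6121,  0.2472]), 'ee_rot': array([ 0.9855,  0.1696, -0.0002, -0.001 ]), 'contact_force': array([-0.5046, -0.3405,  0.0173]), 'torque': array([ 0.0649, -0.0042,  0.0199]), 'gripper_force': 0.0, 'width': 0.08555719843152389}
scene 569.697788666031 569.697788666031 318.88440367931537 235.03426001148853 [[ 0.7349  0.458  -0.5002  1.2514]
 [ 0.6781 -0.4803  0.5564 -0.67  ]
 [ 0.0146 -0.748  -0.6635  1.043 ]
 [ 0.      0.      0.      1.    ]]
top 440.0509417892165 440.0509417892165 312.0720455689653 243.44156152270173 [[-0.0267 -0.9973  0.0682  0.5347]
 [-0.9991  0.0289  0.0325  0.0407]
 [-0.0344 -0.0673 -0.9971  1.1042]
 [ 0.      0.      0.      1.    ]]
[[-0.0017 -0.9637 -0.2668  0.067 ]
 [ 1.     -0.0014 -0.0017  0.0004]
 [ 0.0012 -0.2668  0.9637 -0.1263]
 [ 0.      0.      0.      1.    ]] 344.4573092400708 314.5424129059432 234.88277638949685
```

View pics/scene0.png

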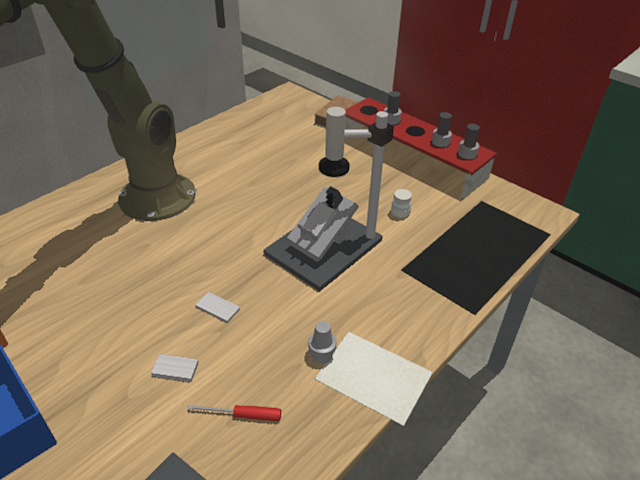

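View pics/top0.png

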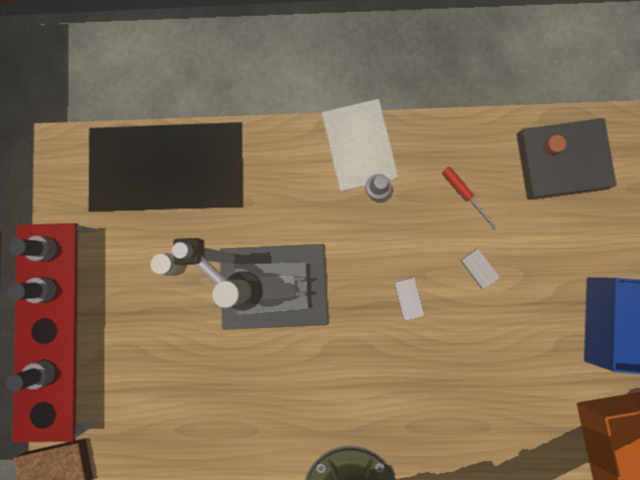

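The scene shows the stand with bed at scene (320,235) / top (273,287). The two bench plates are at top (409,299) and (480,268). The holder is at (378,187), the screwdriver at (468,197) and the jar at (162,264).

```bash
cat > h.py <<'E'
from rig import manip
import cv2,numpy as np
from scipy.spatial.transform import Rotation as R
np.set_printoptions(precision=4,suppress=True)
def tool():
    s=manip.get_state();T=np.eye(4);T[:3,:3]=R.from_quat(s["ee_rot"]).as_matrix();T[:3,3]=s["position"];return T
def look(n,name=None):
    T=tool();c=manip.camera(n)
    c["W"]=T@c["T_tool_cam"] if n=="wrist" else c["world_from_camera"]
    if name: cv2.imwrite(f"pics/{name}.png",c["frame"][:,:,::-1])
    return c
def ray(c,p):
    p=np.atleast_2d(p).astype(float)
    d=np.c_[(p[:,0]-c["cx"])/c["fx"],(p[:,1]-c["cy"])/c["fy"],np.ones(len(p))]@c["W"][:3,:3].T
    return c["W"][:3,3],d
def atz(c,p,z):
    o,d=ray(c,p);return o+d*((z-o[2])/d[:,2])[:,None]
def proj(c,X):
    q=(np.atleast_2d(X)-c["W"][:3,3])@c["W"][:3,:3];return np.c_[c["fx"]*q[:,0]/q[:,2]+c["cx"],c["fy"]*q[:,1]/q[:,2]+c["cy"]]
E
python3 - <<'E'
from h import *
c=look("top");f=c["frame"]
hsv=cv2.cvtColor(f,cv2.COLOR_RGB2HSV)
m=((hsv[...,1]<40)&(hsv[...,2]>120)).astype(np.uint8)
for (u,v) in((409,299),(480,268)):
    w=np.zeros_like(m);w[v-35:v+35,u-35:u+35]=m[v-35:v+35,u-35:u+35]
    cs,_=cv2.findContours(w,0,cv2.CHAIN_APPROX_NONE);k=max(cs,key=cv2.contourArea)
    b=cv2.boxPoints(cv2.minAreaRect(k));P=atz(c,b,.012)
    e=P-np.roll(P,1,0);print(P.mean(0),np.linalg.norm(e,axis=1),e[:2,:2], np.degrees(np.arctan2(e[:2,1],e[:2,0])))
b=np.array([[221,249],[325,244],[327,325],[222,329]]);P=atz(c,b,.02);print(P,np.linalg.norm(P-np.roll(P,1,0),axis=1))
im=cv2.resize(f[225:345,195:345],None,fx=5,fy=5,interpolation=2);cv2.imwrite("pics/topc.png",im[:,:,::-1])
c=look("scene");im=cv2.resize(c["frame"][170:300,255:395],None,fx=4.5,fy=4.5,interpolation=2)
cv2.imwrite("pics/sc.png",im[:,:,::-1])
E
```

```text
[ 0.4669 -0.1571  0.012 ] [0.0947 0.0506 0.0946 0.0503] [[ 0.0924  0.0207]
 [ 0.0117 -0.0492]] [ 12.6032 -76.6807]
[ 0.536  -0.3332  0.012 ] [0.089  0.0508 0.089  0.0504] [[ 0.0736  0.05  ]
 [ 0.0292 -0.0415]] [ 34.1875 -54.8672]
[[0.6016 0.3029 0.02  ]
 [0.6066 0.0441 0.02  ]
 [0.4086 0.0449 0.02  ]
 [0.4048 0.3029 0.02  ]] [0.1968 0.2588 0.1979 0.258 ]
```

View pics/topc.png

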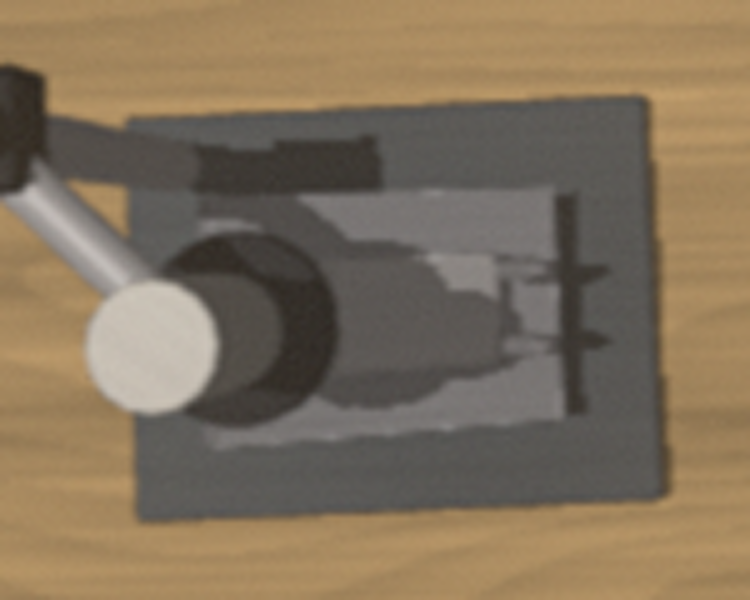

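View pics/sc.png

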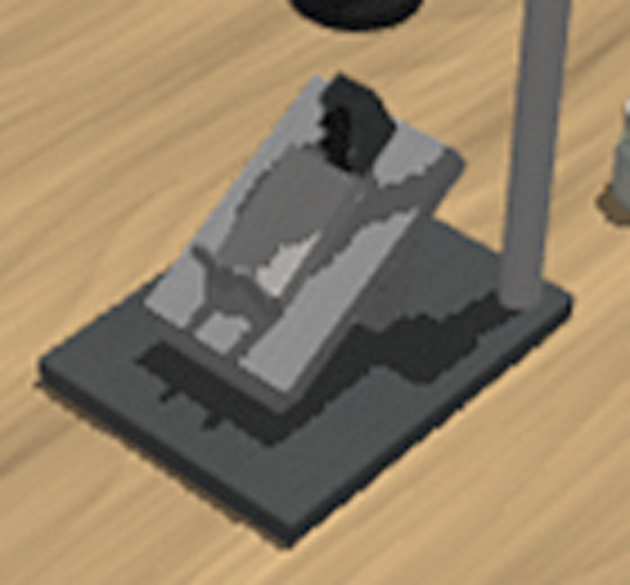

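Crop of the top view: base corners at top (220.4,248.6), (324,244.4), (327.6,324.4) and (222.6,329), with the pins casting shadows near (300,285). Scene crop: bed low corners at about (287,237) and (319.4,258), with the thick plate lying behind the pins. The bench plate at (0.467,-0.157) is 95 mm long, so it is the thin one. The one at (0.536,-0.333) is 89 mm, so it is the middle one.

```bash
cat >> h.py <<'E'
def Tm(Rm,p):
    T=np.eye(4);T[:3,:3]=Rm;T[:3,3]=p;return T
def bed(x,y,yaw): # bed frame in world
    return Tm(R.from_euler("z",yaw).as_matrix()@R.from_euler("y",-30,degrees=True).as_matrix(),[x,y,.1])
def ptool(B,x,z,y=0,lean=0): # tool pose over bed point, TCP at (x,y,z); camera uphill; lean>0 body further downhill
    M=np.diag([1.,-1,-1])
    L=Tm(R.from_euler("y",-lean,degrees=True).as_matrix()@M,[x,y,z]);return B@L
def rows(T,n=None,A=None):
    from scipy.linalg import logm
    A=tool() if A is None else A
    D=np.linalg.inv(A)@T;w=R.from_matrix(D[:3,:3]).as_rotvec();d=np.linalg.norm(D[:3,3])
    n=n or int(np.ceil(max(np.linalg.norm(w)/.18,d/.055)))
    E=np.real(logm(D));v=E[:3,3]/n
    print(n,"rows of:",np.r_[v,w/n]);S=np.eye(4);S[:3,:3]=R.from_rotvec(w/n).as_matrix()
    from scipy.linalg import expm
    for k in range(0,n+1,max(1,n//4)): print("  via",(A@expm(E*k/n))[:3,3])
E
python3 - <<'E'
from h import *
from scipy.optimize import least_squares
ct,cs=look("top"),look("scene")
ot=[([145,100],0)]
Bt=np.array([[145,-100,20],[-115,-100,20],[-115,100,20],[145,100,20]])/1e3
pt=np.array([[220.4,248.6],[324,244.4],[327.6,324.4],[222.6,329]])
Bs=np.array([[-115,100,20],[-115,-100,20],[145,-100,20]])/1e3; ps=np.array([[264.3,252.2],[319,287.3],[382.1,236]])
Bb=np.array([[-81,55,0],[-81,-55,0]])/1e3; pb=np.array([[287.2,237.3],[319.4,258.2]])
pbt=np.array([[308,308.6],[306.4,262.4]])
def res(q,full=False):
    x,y,a=q;S=Tm(R.from_euler("z",a).as_matrix(),[x,y,0]);B=bed(x,y,a)
    tr=lambda T,P:P@T[:3,:3].T+T[:3,3]
    r=np.vstack([proj(ct,tr(S,Bt))-pt,proj(cs,tr(S,Bs))-ps,proj(cs,tr(B,Bb))-pb,proj(ct,tr(B,Bb))-pbt])
    return r if full else r.ravel()
s=least_squares(res,[.5057,.1587,1.587],loss="soft_l1",f_scale=1);print(s.x,np.degrees(s.x[2]));print(res(s.x,True))
B=bed(*s.x)
A=tool();mid=A.copy();mid[:3,3]=[.45,-.2,.30]
rows(mid)
T=ptool(B,0,.10)
print(T)
rows(T,A=mid)
E
```

```text
[0.5078 0.1594 1.5906] 91.13433718094787
[[-0.8055 -0.8691]
 [ 0.0398 -1.7618]
 [ 0.403  -0.0083]
 [-0.4028 -0.0624]
 [-2.583  -2.7988]
 [-0.3145 -0.3513]
 [ 0.191  -0.8915]
 [-1.6199  0.2141]
 [-2.0505 -0.7938]
 [ 0.0905 -0.7035]
 [-0.4307 -1.1159]]
9 rows of: [ 0.0397 -0.0346 -0.0058  0.      0.      0.    ]
  via [ 0.2172 -0.6125  0.2481]
  via [ 0.2689 -0.5209  0.2596]
  via [ 0.3207 -0.4292  0.2712]
  via [ 0.3724 -0.3375  0.2827]
  via [ 0.4241 -0.2458  0.2942]
[[-0.0171  0.9998 -0.0099  0.5087]
 [ 0.8659  0.0198  0.4999  0.1094]
 [ 0.5     0.     -0.866   0.1866]
 [ 0.      0.      0.      1.    ]]
8 rows of: [ 0.0336 -0.0153  0.0248  0.0408  0.0566 -0.1525]
  via [ 0.45 -0.2   0.3 ]
  via [ 0.496  -0.1386  0.2557]
  via [ 0.5237 -0.0614  0.2224]
  via [0.5286 0.0241 0.1999]
  via [0.5087 0.1094 0.1866]
```

```bash
python3 -m inch '.0397 -.0346 -.006 0 0 0;.0397 -.0346 -.006 0 0 0;.0397 -.0346 -.006 0 0 0;.0397 -.0346 -.006 0 0 0;.0397 -.0346 -.006 0 0 0;.0397 -.0346 -.006 0 0 0;.0397 -.0346 -.006 0 0 0;.0397 -.0346 -.006 0 0 0;.0397 -.0346 -.006 0 0 0;.0336 -.0153 .0248 .0408 .0566 -.1525;.0336 -.0153 .0248 .0408 .0566 -.1525;.0336 -.0153 .0248 .0408 .0566 -.1525;.0336 -.0153 .0248 .0408 .0566 -.1525;.0336 -.0153 .0248 .0408 .0566 -.1525;.0336 -.0153 .0248 .0408 .0566 -.1525;.0336 -.0153 .0248 .0408 .0566 -.1525;.0336 -.0153 .0248 .0408 .0566 -.1525;0 0 0 0 0 0;0 0 0 0 0 0' 0
python3 - <<'E'
from h import *
B=bed(.5078,.1594,1.5906)
T=tool();print(T);print(np.linalg.inv(B)@T);print(manip.get_state()["joints"])
c=look("wrist","w1")
tr=lambda P:np.array(P)/1e3@B[:3,:3].T+B[:3,3]
print(proj(c,tr([[-81,-55,0],[-81,55,0],[-40,-25,18],[-40,25,18],[40,25,22],[40,-25,22],[-45,17,56],[-45,-17,56]])))
E
```

```text
time_s: 2.72
position: [0.5305, 0.1004, 0.1786]
ee_rot: [0.677, 0.69, 0.181, -0.184]
contact_force: [-1.0, -0.5, 0.1]
width: 0.0003
gripper_force: 0.0
[[-0.0163  0.9998 -0.0087  0.5305]
 [ 0.8667  0.0185  0.4984  0.1004]
 [ 0.4985  0.0005 -0.8669  0.1786]
 [ 0.      0.      0.      1.    ]]
[[ 1.     -0.0009 -0.0017 -0.0121]
 [-0.0009 -1.     -0.0011 -0.0215]
 [-0.0017  0.0011 -1.      0.0978]
 [ 0.      0.      0.      1.    ]]
[ 0.6984  0.2369 -0.6877  1.8493 -0.4071  1.1624  0.2154]
[[360.7713 332.3787]
 [210.6651 332.8532]
 [320.3646 291.498 ]
 [243.5213 291.7369]
 [234.1377 167.2868]
 [320.722  167.0313]
 [244.9556 329.61  ]
 [306.9727 329.4142]]
```

View pics/w1.png

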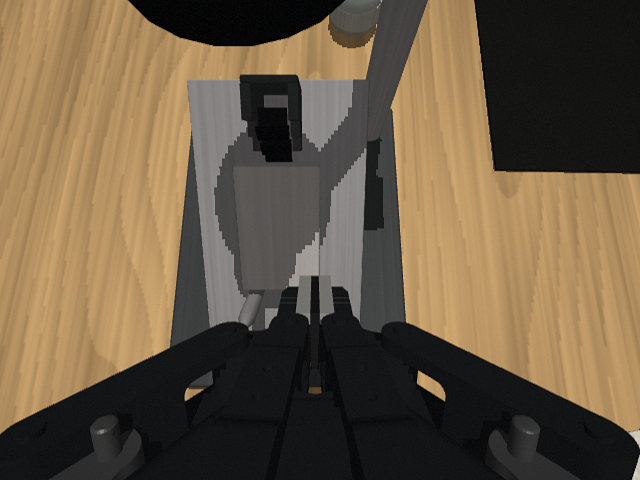

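The wrist view shows the thick plate's high corners at (234,166) and (320,166), matching the prediction of (234,167) and (321,167), so the bed pose is good. The closed fingers stand at about (315,290), 21 mm off to the side.

```bash
python3 -m inch '.019 -.0215 0 0 0 0;0 0 .02 0 0 0;0 0 .02 0 0 0;0 0 .01 0 0 0;0 0 0 0 0 0'
python3 - <<'E'
from h import *
B=bed(.5078,.1594,1.5906)
T=tool();print(np.linalg.inv(B)@T);print(B[:3,2]@manip.get_state()["contact_force"])
E
```

```text
time_s: 3.4
position: [0.5077, 0.142, 0.1446]
ee_rot: [0.676, 0.69, 0.181, -0.185]
contact_force: [-0.5, -0.6, 0.9]
width: -0.0005
gripper_force: 0.0
[[ 1.     -0.0004 -0.0005  0.0072]
 [-0.0004 -1.      0.0002  0.0004]
 [-0.0005 -0.0002 -1.      0.0474]
 [ 0.      0.      0.      1.    ]]
1.0234851786051458
```

```bash
cat > f.py <<'E'
from h import *
B=bed(.5078,.1594,1.5906);T=tool();s=manip.get_state();L=np.linalg.inv(B)@T
print("t",s["time_s"],"bed pos mm",L[:3,3]*1e3,"F bed",B[:3,:3].T@s["contact_force"])
E
for i in 1; do :; done
python3 -m inch '0 0 .003 0 0 0;0 0 .002 0 0 0;0 0 .002 0 0 0' >/dev/null; python3 f.py
python3 -m inch '0 0 .002 0 0 0;0 0 0 0 0 0' >/dev/null; python3 f.py
python3 -m inch '0 0 .002 0 0 0;0 0 0 0 0 0' >/dev/null; python3 f.py
```

```text
t 3.775 bed pos mm [ 7.5468  0.143  40.4904] F bed [0.7411 0.3553 0.1521]
t 4.025 bed pos mm [ 7.6564  0.1331 38.5481] F bed [ 0.2353 -0.0365  2.3318]
t 4.275 bed pos mm [ 7.7888 -0.1616 36.7838] F bed [1.6345 0.9093 4.3284]
```

```bash

python3 -m inch '0 0 .001 0 0 0;0 0 0 0 0 0' >/dev/null; python3 f.py
python3 -m inch '0 0 .001 0 0 0;0 0 0 0 0 0' >/dev/null; python3 f.py
```

```text
t 4.525 bed pos mm [ 7.8728 -0.2496 36.3558] F bed [2.2804 2.7769 9.7203]
t 4.775 bed pos mm [ 7.5787  0.1272 34.3508] F bed [ 0.6185 -0.0055  1.7943]
```

```bash

python3 -m inch '0 0 .001 0 0 0;0 0 0 0 0 0' >/dev/null; python3 f.py
python3 -m inch '0 0 .0007 0 0 0;0 0 0 0 0 0' >/dev/null; python3 f.py
```

```text
t 5.025 bed pos mm [ 7.5567  0.0715 34.3065] F bed [ 0.956   2.727  11.9897]
t 5.275 bed pos mm [ 7.544   0.0571 34.2393] F bed [ 1.3206  5.2601 17.6005]
```

```bash

python3 -m inch '0 0 0 0 0 0;0 0 0 0 0 0;0 0 0 0 0 0;0 0 0 0 0 0' >/dev/null; python3 f.py
python3 -m inch '0 0 -.03 0 0 0;-.01 0 -.05 0 0 0;-.02 0 -.05 0 0 0;0 0 0 0 0 0;0 0 0 0 0 0' .085 >/dev/null; python3 f.py
python3 - <<'E'
from h import *
c=look("wrist","w2");B=bed(.5078,.1594,1.5906)
f=c["frame"].copy()
for P in ([[-40,-25,18],[-40,25,18],[40,25,18],[40,-25,18]],[[-81,-55,0],[-81,55,0],[89,55,0],[89,-55,0]]):
    q=proj(c,np.array(P)/1e3@B[:3,:3].T+B[:3,3]);print(q);cv2.polylines(f,[q.round().astype(int)],True,(255,0,0),1)
cv2.imwrite("pics/w2.png",f[:,:,::-1])
mid=tool();a=np.arctan2(.05,.0736)
for ang in(a,a+np.pi):
    # plate long axis = tool x
    x=np.array([np.cos(ang),np.sin(ang),0]);z=np.array([0,0,-1.]);T=Tm(np.c_[x,np.cross(z,x),z],[.536,-.3332,.15])
    rows(T)
E
```

```text
t 5.775 bed pos mm [ 7.5664  0.0491 34.2574] F bed [ 1.4931  4.9872 17.4165]
t 6.4 bed pos mm [-22.1544   0.9167 161.6776] F bed [ 0.9579  0.0902 -0.7489]
[[346.737  247.4957]
 [285.8921 247.5724]
 [283.3931 147.1451]
 [349.1704 147.0325]]
[[377.1249 284.7769]
 [255.4067 284.9097]
 [245.0198  81.3531]
 [387.363   81.0673]]
8 rows of: [-0.0451  0.0275 -0.0031 -0.0328 -0.0598  0.1215]
  via [0.5085 0.06   0.2287]
  via [ 0.5537 -0.0282  0.1925]
  via [ 0.5738 -0.1283  0.1657]
  via [ 0.5677 -0.2326  0.151 ]
  via [ 0.536  -0.3332  0.15  ]
13 rows of: [-0.0194 -0.0326 -0.0023  0.043  -0.0235 -0.1606]
  via [0.5085 0.06   0.2287]
  via [ 0.4306 -0.0173  0.2025]
  via [ 0.4013 -0.1228  0.1753]
  via [ 0.4277 -0.2307  0.1553]
  via [ 0.503  -0.3145  0.1486]
```

View pics/w2.png

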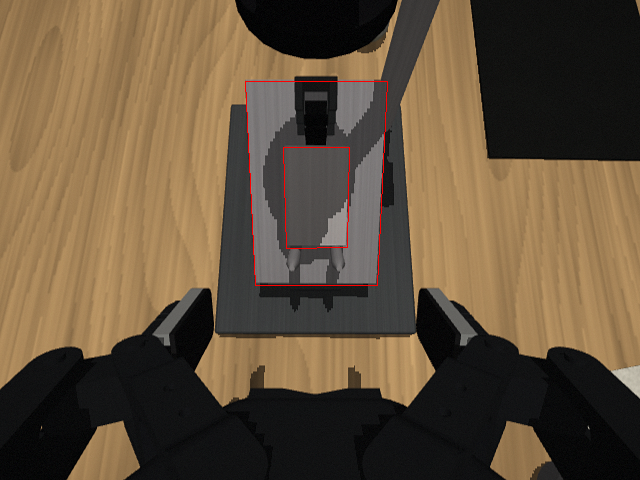

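The red outlines land on the plate (283–349, 147–247) and on the bed edges, so the thick plate is home. Next is the middle plate.

```bash
python3 -m inch '-.0451 .0275 -.003 -.0328 -.0598 .1215;-.0451 .0275 -.003 -.0328 -.0598 .1215;-.0451 .0275 -.003 -.0328 -.0598 .1215;-.0451 .0275 -.003 -.0328 -.0598 .1215;-.0451 .0275 -.003 -.0328 -.0598 .1215;-.0451 .0275 -.003 -.0328 -.0598 .1215;-.0451 .0275 -.003 -.0328 -.0598 .1215;-.0451 .0275 -.003 -.0328 -.0598 .1215;0 0 0 0 0 0;0 0 0 0 0 0'
cat > pl.py <<'E'
from h import *
import sys
c=look("wrist",sys.argv[1]);X,Y,h,l=map(float,sys.argv[2:6]);f=c["frame"];T=tool()
hsv=cv2.cvtColor(f,cv2.COLOR_RGB2HSV)
m=((hsv[...,1]<40)&(hsv[...,2]>120)).astype(np.uint8)
p0=proj(c,[X,Y,h])[0].astype(int);print("expected px",p0)
n,lab=cv2.connectedComponents(m);w=lab[max(p0[1]-8,0):p0[1]+8,p0[0]-8:p0[0]+8];k=np.bincount(w[w>0].ravel()).argmax()
cs,_=cv2.findContours((lab==k).astype(np.uint8),0,cv2.CHAIN_APPROX_NONE);cc=max(cs,key=cv2.contourArea)[:,0]
W=atz(c,cc,h);r=cv2.minAreaRect((W[:,:2]*1e3).astype(np.float32));b=cv2.boxPoints(r)/1e3
e=b[1]-b[0];g=b[2]-b[1];L=e if np.linalg.norm(e)>np.linalg.norm(g) else g
print("centre",b.mean(0),"sizes",r[1])
ctr=np.r_[b.mean(0),h]
x=np.r_[L/np.linalg.norm(L),0];x=x if x@T[:3,0]>0 else -x
z=np.array([0,0,-1.])
for zz in (.06,.02):
    D=np.linalg.inv(T)@Tm(np.c_[x,np.cross(z,x),z],np.r_[ctr[:2],zz]);print("TCP at z",zz,"shift",D[:3,3],"turn",R.from_matrix(D[:3,:3]).as_rotvec())
E
python3 pl.py w3 .536 -.333 .014 .088
```

```text
time_s: 7.7
position: [0.5619, -0.3271, 0.1383]
ee_rot: [0.956, 0.294, 0.001, -0.001]
contact_force: [-0.5, 0.4, 0.5]
width: 0.0853
gripper_force: 0.0
expected px [302 263]
centre [ 0.5332 -0.331 ] sizes (5.839323997497559, 5.667271614074707)
TCP at z 0.06 shift [-0.0265 -0.0129  0.0785] turn [-0.0012 -0.0023  0.4912]
TCP at z 0.02 shift [-0.0266 -0.0128  0.1185] turn [-0.0012 -0.0023  0.4912]
```

View pics/w3.png

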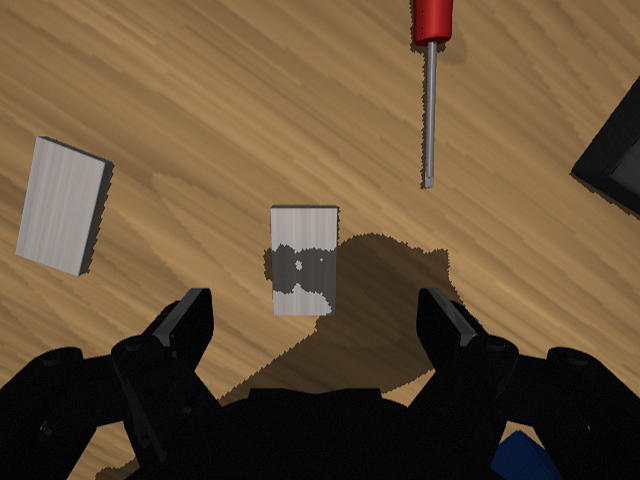

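The middle plate's top face has corners at about (271,208), (338,208), (335,315) and (273,315), with a shadow across it. The thin plate is at left, about (65,205).

```bash
python3 - <<'E'
from h import *
c=look("wrist");T=tool()
for h,q in((.014,[(271,208),(338,208),(335,315),(273,315)]),(.010,[(38,137),(106,161),(79,275),(17,255)])):
    P=atz(c,q,h);e=np.roll(P,-1,0)-P;print(P.mean(0),np.linalg.norm(e,axis=1))
    x=(P[0]+P[1]-P[2]-P[3]);x/=np.linalg.norm(x);z=np.array([0,0,-1.])
    D=np.linalg.inv(T)@Tm(np.c_[x,np.cross(z,x),z],np.r_[P.mean(0)[:2],.045]);print(D[:3,3],R.from_matrix(D[:3,:3]).as_rotvec(),x)
E
```

```text
[ 0.5366 -0.3343  0.014 ] [0.0496 0.0876 0.05   0.0877]
[-0.0256 -0.0084  0.0938] [-0.0001 -0.0025  0.014 ] [0.834  0.5517 0.    ]
[ 0.4676 -0.1586  0.01  ] [0.0488 0.0956 0.0485 0.0955]
[ 0.0164 -0.1924  0.0939] [-0.0005 -0.0024  0.3822] [0.9767 0.2146 0.    ]
```

```bash
python3 -m inch '-.0306 -.0084 .02 0 -.0025 .014;0 0 .04 0 0 0;0 0 .034 0 0 0;0 0 .014 0 0 0;0 0 .014 0 0 0;0 0 0 0 0 0' ; python3 -m inch '0 0 0 0 0 0;0 0 0 0 0 0;0 0 0 0 0 0;0 0 0 0 0 0;0 0 0 0 0 0' 0.03
```

```text
time_s: 8.55
position: [0.5315, -0.3396, 0.0171]
ee_rot: [0.958, 0.287, -0.0, 0.001]
contact_force: [0.1, 0.2, 0.4]
width: 0.0852
gripper_force: 0.0
time_s: 9.18
position: [0.5324, -0.3405, 0.0189]
ee_rot: [0.958, 0.286, 0.001, 0.002]
contact_force: [-0.5, 0.3, 5.8]
width: 0.048
gripper_force: 63.9
```

```bash
python3 -m inch '0 0 -.02 0 0 0;0 0 -.05 0 0 0;0 0 -.06 0 0 0;0 0 -.06 0 0 0;0 0 0 0 0 0'; python3 - <<'E'
from h import *
c=look("wrist","w4")
B=bed(.5078,.1594,1.5906)
M=ptool(B,-.002,.13);N=tool();N[:3,3]=[.48,-.15,.23]
N[:3,:3]=tool()[:3,:3]@R.from_rotvec([0,0,-.45]).as_matrix()
rows(N);rows(M,A=N)
E
```

```text
time_s: 9.8
position: [0.5344, -0.3412, 0.215]
ee_rot: [0.958, 0.286, 0.004, 0.006]
contact_force: [0.8, -0.1, -1.4]
width: 0.048
gripper_force: 63.2
4 rows of: [ 0.0254 -0.0428 -0.0051 -0.     -0.     -0.1125]
  via [ 0.5326 -0.3403  0.2111]
  via [ 0.5276 -0.2908  0.2158]
  via [ 0.517  -0.2422  0.2206]
  via [ 0.5011 -0.1951  0.2253]
  via [ 0.48 -0.15  0.23]
5 rows of: [ 0.0469 -0.0068  0.0165  0.0305  0.1027 -0.1091]
  via [ 0.48 -0.15  0.23]
  via [ 0.4961 -0.1046  0.2159]
  via [ 0.5074 -0.0566  0.2069]
  via [ 0.5135 -0.0069  0.2033]
  via [0.5141 0.0432 0.2049]
  via [0.5091 0.0927 0.2116]
```

View pics/w4.png

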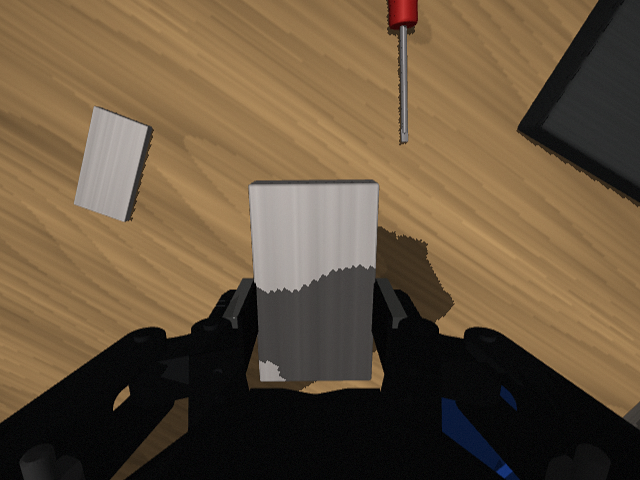

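The plate is held squarely between the pads, with top-face corners at about (249,185), (379,184), (372,380) and (260,381).

```bash
cat > pnp.py <<'E'
from h import *
import sys
l,t=float(sys.argv[1]),float(sys.argv[2]);q=np.array(eval(sys.argv[3]),float)
c=manip.camera("wrist")
O=np.array([[l/2,-.025,0],[l/2,.025,0],[-l/2,.025,0],[-l/2,-.025,0]])  # plate axes ~ tool axes, z along tool (down)
K=np.array([[c["fx"],0,c["cx"]],[0,c["fy"],c["cy"]],[0,0,1]])
ok,r,tv=cv2.solvePnP(O,q,K,None);P=c["T_tool_cam"]@Tm(cv2.Rodrigues(r)[0],tv.ravel())
print("top centre in tool",P[:3,3]*1e3,"underside",(P[:3,3]+P[:3,2]*t)*1e3,"rotvec deg",np.degrees(R.from_matrix(P[:3,:3]).as_rotvec()))
print((cv2.projectPoints(O,r,tv,K,None)[0][:,0]-q))
E
python3 pnp.py .088 .014 '[(249,185),(379,184),(372,380),(260,381)]'
python3 -m inch '.0254 -.0428 -.005 0 0 -.1125;.0254 -.0428 -.005 0 0 -.1125;.0254 -.0428 -.005 0 0 -.1125;.0254 -.0428 -.005 0 0 -.1125;.0469 -.0068 .0165 .0305 .1027 -.1091;.0469 -.0068 .0165 .0305 .1027 -.1091;.0469 -.0068 .0165 .0305 .1027 -.1091;.0469 -.0068 .0165 .0305 .1027 -.1091;.0469 -.0068 .0165 .0305 .1027 -.1091;0 0 0 0 0 0;0 0 0 0 0 0'
python3 - <<'E'
from h import *
B=bed(.5078,.1594,1.5906);T=tool();L=np.linalg.inv(B)@T;print(L)
D=np.linalg.inv(T)@ptool(B,0,.1);print("to x0 z100:",D[:3,3],R.from_matrix(D[:3,:3]).as_rotvec())
E
```

```text
top centre in tool [6.3402 0.2672 6.0531] underside [ 6.2215  0.2412 20.0526] rotvec deg [ 0.1084 -0.4855 -0.446 ]
[[-0.0296  0.0312]
 [ 0.09   -0.2214]
 [-0.5115  0.1392]
 [ 0.441   0.0838]]
time_s: 11.28
position: [0.5305, 0.0921, 0.1947]
ee_rot: [0.677, 0.689, 0.179, -0.188]
contact_force: [-0.8, -0.2, -1.3]
width: 0.0478
gripper_force: 63.2
[[ 1.     -0.0045  0.0023 -0.0114]
 [-0.0045 -1.      0.0061 -0.0213]
 [ 0.0022 -0.0061 -1.      0.1159]
 [ 0.      0.      0.      1.    ]]
to x0 z100: [ 0.0112 -0.0213  0.016 ] [-0.0061 -0.0022 -0.0045]
```

```bash
python3 -m inch '.0104 -.0213 0 -.006 -.002 -.0045;0 0 .016 0 0 0;0 0 .015 0 0 0;0 0 .013 0 0 0;0 0 0 0 0 0' >/dev/null; python3 f.py;python3 - <<'E'
from h import *
B=bed(.5078,.1594,1.5906);L=np.linalg.inv(B)@tool();print(L)
c=look("wrist","w5")
E
```

```text
t 11.9 bed pos mm [ 0.7161 -0.2738 71.3671] F bed [-0.9175 -0.6271 -1.4316]
[[ 1.      0.002   0.0023  0.0007]
 [ 0.002  -1.      0.0009 -0.0003]
 [ 0.0023 -0.0009 -1.      0.0714]
 [ 0.      0.      0.      1.    ]]
```

View pics/w5.png

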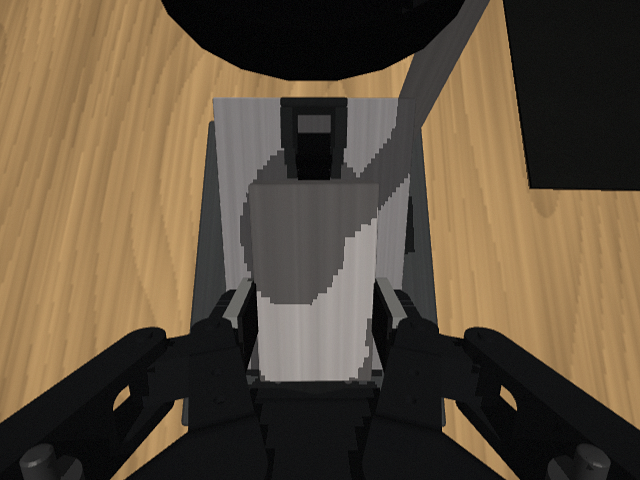

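The plate is centred over the bed (u≈314, same as the catch housing at 314), with room to the ring light. Lowering it now.

```bash
python3 -m inch '-.0015 0 .008 0 -.002 .002;0 0 .006 0 0 0;0 0 .005 0 0 0;0 0 0 0 0 0' >/dev/null; python3 f.py; python3 -m inch '0 0 .002 0 0 0;0 0 0 0 0 0' >/dev/null; python3 f.py;  python3 -m inch '0 0 .0015 0 0 0;0 0 0 0 0 0' >/dev/null; python3 f.py
```

```text
t 12.45 bed pos mm [-0.65   -0.7631 53.4766] F bed [-1.2428  0.3798 -2.0097]
t 12.7 bed pos mm [-0.764  -1.0946 51.9255] F bed [-1.4225 -0.7106 -1.6933]
t 12.95 bed pos mm [-0.7594 -1.051  50.3764] F bed [-0.2869  0.0426 -2.0014]
```

```bash
python3 -m inch '0 -.001 .0015 0 0 0;0 0 0 0 0 0' >/dev/null; python3 f.py; python3 -m inch '0 0 .0015 0 0 0;0 0 0 0 0 0' >/dev/null; python3 f.py;  python3 -m inch '0 0 .0015 0 0 0;0 0 0 0 0 0' >/dev/null; python3 f.py
```

```text
t 13.2 bed pos mm [-0.7607  0.1095 48.7797] F bed [-0.8193  0.8139 -2.1428]
t 13.45 bed pos mm [-0.7647  0.0126 47.2869] F bed [-0.8571  0.3235 -1.5864]
t 13.7 bed pos mm [-0.7683 -0.0278 45.8062] F bed [-1.1028 -0.3287 -1.4747]
```

```bash
python3 -m inch '0 0 .0015 0 0 0;0 0 0 0 0 0' >/dev/null; python3 f.py; python3 -m inch '0 0 0 0 0 0;0 0 0 0 0 0;0 0 0 0 0 0' .07 >/dev/null; python3 f.py;  python3 -m inch '0 0 -.01 0 0 0;0 0 -.03 0 0 0;-.01 0 -.05 0 0 0;-.01 0 -.03 0 0 0;0 0 0 0 0 0;0 0 0 0 0 0' 0 >/dev/null; python3 f.py
cat > ov.py <<'E'
from h import *
import sys
c=look("wrist");B=bed(.5078,.1594,1.5906);f=c["frame"].copy();g=np.array(eval(sys.argv[2]))/1e3
q=proj(c,g@B[:3,:3].T+B[:3,3]);print(q);cv2.polylines(f,[(q*4).round().astype(int)],True,(255,0,0),1,shift=2)
cv2.imwrite(f"pics/{sys.argv[1]}.png",f[:,:,::-1])
E
python3 ov.py w6 '[[-40,-25,32],[-40,25,32],[48,25,32],[48,-25,32]]'
```

```text
t 13.95 bed pos mm [-0.9715 -0.2452 44.5074] F bed [-1.5599 -0.3722 -0.8578]
t 14.325 bed pos mm [-0.5175 -0.2239 44.5098] F bed [-0.2478  0.0075 -0.5971]
t 15.075 bed pos mm [-20.1495   0.6    163.6737] F bed [-0.1018  0.7883 -0.2272]
[[347.2655 254.4293]
 [283.9509 254.5297]
 [280.9102 138.84  ]
 [350.1766 138.7429]]
```

View pics/w6.png

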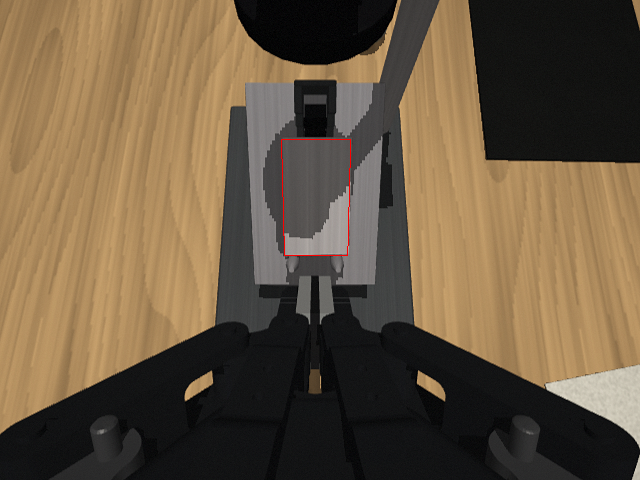

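The middle plate sits centred inside the red outline (281–350, 139–254), with its low end at the pins. Pressing it next. That was my tenth picture, so from here I go by numbers.

```bash
python3 -m inch '.03 0 .03 0 0 0;0 0 .04 0 0 0;0 0 .03 0 0 0;0 0 0 0 0 0' 0 >/dev/null; python3 f.py;python3 -m inch '0 0 .004 0 0 0;0 0 0 0 0 0' >/dev/null; python3 f.py; python3 - <<'E'
from h import *
B=bed(.5078,.1594,1.5906);print(np.linalg.inv(B)@tool());print(manip.get_state()["width"])
E
```

```text
t 15.625 bed pos mm [10.3677  2.8548 61.2457] F bed [ 0.2936 -0.0288  0.2296]
t 15.875 bed pos mm [ 9.1741 -0.6847 61.2069] F bed [-0.6231 -0.0458  0.2166]
[[ 1.      0.0002 -0.001   0.0092]
 [ 0.0002 -1.     -0.0033 -0.0007]
 [-0.001   0.0033 -1.      0.0612]
 [ 0.      0.      0.      1.    ]]
0.0001392218651425468
```

```bash
for k in 1 2 3 ; do python3 -m inch '0 0 .002 0 0 0;0 0 0 0 0 0' >/dev/null; python3 f.py; done
```

```text
t 16.125 bed pos mm [ 9.1672 -0.3122 58.7764] F bed [-0.2898 -1.115   0.2513]
t 16.375 bed pos mm [ 9.231   0.0382 56.3018] F bed [-0.3483  0.5769  0.0858]
t 16.625 bed pos mm [ 9.1602 -0.1185 54.3966] F bed [-0.0249  1.0854  1.044 ]
```

```bash
python3 -m inch '0 0 .0015 0 0 0;0 0 0 0 0 0' >/dev/null; python3 f.py
```

```text
t 16.875 bed pos mm [ 9.0588 -0.1187 52.9373] F bed [-0.655   0.738   1.8799]
```

```bash
python3 -m inch '0 0 .0015 0 0 0;0 0 0 0 0 0' >/dev/null; python3 f.py; python3 -m inch '0 0 .0012 0 0 0;0 0 0 0 0 0' >/dev/null; python3 f.py; python3 -m inch '0 0 .001 0 0 0;0 0 0 0 0 0' >/dev/null; python3 f.py
```

```text
t 17.125 bed pos mm [ 9.0302  0.0045 51.4063] F bed [-0.6949  0.8858  2.3452]
t 17.375 bed pos mm [ 9.1352 -0.2305 50.464 ] F bed [-1.4641  1.409   5.4934]
t 17.625 bed pos mm [ 9.142  -0.3908 50.1877] F bed [ 0.002   4.25   11.0049]
```

```bash
python3 -m inch '0 0 .0008 0 0 0;0 0 0 0 0 0' >/dev/null; python3 f.py
```

```text
t 17.875 bed pos mm [ 9.3874 -0.4549 48.3483] F bed [-0.5564  0.4868  3.2955]
```

Snapped to 48.3, flat as expected. Pressing it now.

```bash
python3 -m inch '0 0 .001 0 0 0;0 0 0 0 0 0' >/dev/null; python3 f.py; python3 -m inch '0 0 .0004 0 0 0;0 0 0 0 0 0;0 0 0 0 0 0;0 0 0 0 0 0;0 0 0 0 0 0' >/dev/null; python3 f.py
```

```text
t 18.125 bed pos mm [ 9.3848 -0.5064 48.2814] F bed [-0.3074  2.6041  9.6776]
t 18.75 bed pos mm [ 9.3852 -0.539  48.2789] F bed [ 0.2253  3.6769 12.848 ]
```

```bash
python3 -m inch '0 0 -.03 0 0 0;-.01 0 -.05 0 0 0;-.02 0 -.05 0 0 0;0 0 0 0 0 0' .085 >/dev/null; python3 f.py; python3 - <<'E'
from h import *
x=np.array([.9767,.2146,0]);x/=np.linalg.norm(x);z=np.array([0,0,-1.])
rows(Tm(np.c_[x,np.cross(z,x),z],[.462,-.16,.16]))
E
```

```text
t 19.25 bed pos mm [-22.8137  -1.9294 180.3658] F bed [ 0.5142  0.0033 -0.5864]
9 rows of: [-0.0252  0.0121  0.0024 -0.039  -0.0489  0.1485]
  via [0.5119 0.0495 0.2448]
  via [0.5291 0.0042 0.217 ]
  via [ 0.5299 -0.0463  0.1932]
  via [ 0.514  -0.0966  0.175 ]
  via [ 0.4826 -0.1413  0.1633]
```

```bash
python3 -m inch '-.025 .012 .002 -.039 -.049 .1485;-.025 .012 .002 -.039 -.049 .1485;-.025 .012 .002 -.039 -.049 .1485;-.025 .012 .002 -.039 -.049 .1485;-.025 .012 .002 -.039 -.049 .1485;-.025 .012 .002 -.039 -.049 .1485;-.025 .012 .002 -.039 -.049 .1485;-.025 .012 .002 -.039 -.049 .1485;-.025 .012 .002 -.039 -.049 .1485;0 0 0 0 0 0;0 0 0 0 0 0'
cat > thin.py <<'E'
from h import *
import sys
c=look("wrist");T=tool();h=.010;l,w=.096,.050
f=cv2.GaussianBlur(c["frame"],(3,3),0).astype(float)
s=f.max(2)-f.min(2)                 # metal is colourless, lit or in shade; wood is not
from scipy.optimize import minimize
def score(q):
    a=q[2];ax=np.array([np.cos(a),np.sin(a)]);ay=np.array([-ax[1],ax[0]]);t=[]
    for k,sg in((l/2,0),(l/2,1),(w/2,2),(w/2,3)):
        u=np.linspace(-.85,.85,25)*(w/2 if sg<2 else l/2);d=(ax,ay)[sg//2]*(1,-1)[sg%2];e=(ay,ax)[sg//2]
        for o,g in((-.002,-1),(.002,1)):
            P=np.c_[q[:2]+d*(k+o)+u[:,None]*e,np.full(25,h)];p=proj(c,P).astype(np.float32)
            t.append(g*cv2.remap(s.astype(np.float32),p[:,0],p[:,1],1).mean())
    return -sum(t)
q0=np.array([.4676,-.1586,.2163]);b=min((minimize(score,q0+np.array([i,j,k]),method="Nelder-Mead",options={"initial_simplex":q0+np.array([i,j,k])+np.array([[0,0,0],[.003,0,0],[0,.003,0],[0,0,.04]])}) for i in(-.004,0,.004) for j in(-.004,0,.004) for k in (-.04,.04)),key=lambda r:r.fun)
print(b.x,b.fun,score(q0))
for q in(q0,b.x):
    x=np.r_[np.cos(q[2]),np.sin(q[2]),0];z=np.array([0,0,-1.])
    D=np.linalg.inv(T)@Tm(np.c_[x,np.cross(z,x),z],np.r_[q[:2],.05]-.010*x);print("10 mm downhill of centre, z .05: shift",D[:3,3],"turn",R.from_matrix(D[:3,:3]).as_rotvec())
E
python3 thin.py
```

```text
time_s: 20.62
position: [0.4788, -0.1556, 0.1557]
ee_rot: [0.994, 0.113, -0.002, -0.002]
contact_force: [0.4, 0.0, 0.6]
width: 0.0854
gripper_force: 0.0
[ 0.4673 -0.1581  0.2183] -221.0457763671875 -218.13782
10 mm downhill of centre, z .05: shift [-0.0212  0.0005  0.106 ] turn [-0.0036  0.003   0.0089]
10 mm downhill of centre, z .05: shift [-0.0214 -0.0001  0.106 ] turn [-0.0036  0.003   0.007 ]
```

The edge fit agrees with the earlier measurement to within 1 mm. Grasping the thin plate 10 mm downhill of its centre.

```bash
python3 -m inch '-.021 0 .03 -.0036 .003 .008;0 0 .04 0 0 0;0 0 .036 0 0 0;0 0 .017 0 0 0;0 0 .0145 0 0 0;0 0 0 0 0 0' ; python3 -m inch '0 0 0 0 0 0;0 0 0 0 0 0;0 0 0 0 0 0;0 0 0 0 0 0;0 0 0 0 0 0' 0.03;  python3 -m inch '0 0 -.02 0 0 0;0 0 -.05 0 0 0;0 0 -.06 0 0 0;0 0 -.06 0 0 0;0 0 0 0 0 0;0 0 0 0 0 0'; python3 - <<'E'
from h import *
B=bed(.5078,.1594,1.5906)
rows(ptool(B,-.002,.13))
c=look("wrist","w7");f=c["frame"].astype(int);s=f.max(2)-f.min(2);v=f.max(2)
# brightness profiles across held plate
for r in (200,240):
    g=np.abs(np.diff(s[r-3:r+4].mean(0)));print("row",r,[(i,round(g[i])) for i in range(220,410) if g[i]>8])
for col in(290,314,340):
    g=np.diff(s[:,col-3:col+4].mean(1));h=np.diff(v[:,col-3:col+4].mean(1));print("col",col,[(i,round(g[i])) for i in range(120,420) if abs(g[i])>8],[(i,round(h[i])) for i in range(120,420) if abs(h[i])>12])
E
```

```text
time_s: 21.42
position: [0.4575, -0.1617, 0.0183]
ee_rot: [0.994, 0.107, -0.001, 0.0]
contact_force: [0.5, 0.0, -0.3]
width: 0.085
gripper_force: 0.0
time_s: 22.05
position: [0.4585, -0.1622, 0.0202]
ee_rot: [0.994, 0.107, 0.0, 0.001]
contact_force: [-1.1, 0.9, 5.6]
width: 0.0473
gripper_force: 60.7
time_s: 22.8
position: [0.4572, -0.1616, 0.2084]
ee_rot: [0.994, 0.107, -0.001, 0.001]
contact_force: [-0.3, -0.5, -1.7]
width: 0.0472
gripper_force: 62.2
9 rows of: [ 0.0271 -0.014   0.0078  0.04    0.0489 -0.1492]
  via [ 0.4572 -0.1616  0.2084]
  via [ 0.4981 -0.1156  0.1966]
  via [ 0.5242 -0.0587  0.1926]
  via [0.5324 0.0034 0.1959]
  via [0.5215 0.0645 0.2052]
row 200 [(251, 58), (375, 14), (376, 18), (385, 16), (404, 11)]
row 240 [(253, 64), (374, 23)]
col 290 [(163, -21), (164, -38), (165, -10), (375, 15), (376, 34), (377, 9), (388, -24), (389, -35)] [(163, -28), (164, -50), (165, 34), (166, 43), (167, 34), (276, -23), (277, -40), (278, -24), (347, 58), (348, 30), (375, -23), (376, -12), (388, -51), (389, -71), (390, -15)]
col 314 [(163, -32), (164, -40), (375, 26), (376, 31), (392, -23), (393, -31)] [(163, -46), (164, -56), (165, 52), (166, 39), (167, 28), (264, -24), (265, -32), (273, -18), (367, 15), (371, 37), (392, -47), (393, -60), (394, -18)]
col 340 [(163, -40), (164, -41), (375, 18), (376, 14), (388, -14), (389, -12)] [(163, -60), (164, -50), (165, 63), (166, 34), (167, 22), (251, -40), (252, -38), (388, -26), (389, -25)]
```

```bash
python3 pnp.py .096 .010 '[(249.6,166),(378,166),(368.5,376),(261,376)]'
python3 -m inch '.027 -.014 .0078 .04 .0489 -.1492;.027 -.014 .0078 .04 .0489 -.1492;.027 -.014 .0078 .04 .0489 -.1492;.027 -.014 .0078 .04 .0489 -.1492;.027 -.014 .0078 .04 .0489 -.1492;.027 -.014 .0078 .04 .0489 -.1492;.027 -.014 .0078 .04 .0489 -.1492;.027 -.014 .0078 .04 .0489 -.1492;.027 -.014 .0078 .04 .0489 -.1492;0 0 0 0 0 0;0 0 0 0 0 0'
cat > to.py <<'E'
from h import *
import sys
B=bed(.5078,.1594,1.5906);T=tool();x,z=map(float,sys.argv[1:])
D=np.linalg.inv(T)@ptool(B,x,z);print("shift:",D[:3,3],R.from_matrix(D[:3,:3]).as_rotvec())
E
python3 to.py -.001 .11
```

```text
top centre in tool [ 9.1057  0.0898 10.2988] underside [ 9.1446  0.1313 20.2986] rotvec deg [-0.238   0.2226 -0.1041]
[[ 0.0512  0.2129]
 [ 0.0485 -0.2003]
 [-0.0294  0.0193]
 [-0.0897 -0.0339]]
time_s: 24.28
position: [0.5282, 0.0864, 0.2029]
ee_rot: [0.677, 0.689, 0.181, -0.185]
contact_force: [0.3, -0.7, -0.3]
width: 0.0475
gripper_force: 62.2
shift: [ 0.011  -0.019   0.0158] [ 0.0003  0.0005 -0.0034]
```

```bash
python3 -m inch '.0112 -.019 0 0 .0005 -.0034;0 0 .016 0 0 0;0 0 .015 0 0 0;0 0 .012 0 0 0;0 0 .008 0 0 0;0 0 0 0 0 0' >/dev/null; python3 f.py; python3 to.py -.0005 .066
```

```text
t 25.025 bed pos mm [ 0.7477  0.1793 74.4588] F bed [-1.2106 -0.6327 -1.253 ]
shift: [-0.0013  0.0002  0.0085] [-0.0008 -0.0016  0.0033]
```

```bash
python3 -m inch '-.0013 0 .005 -.0008 -.0016 .0033;0 0 .0035 0 0 0;0 0 0 0 0 0' >/dev/null; python3 f.py; python3 -m inch '0 0 .002 0 0 0;0 0 0 0 0 0' >/dev/null; python3 f.py;  python3 -m inch '0 0 .0015 0 0 0;0 0 0 0 0 0' >/dev/null; python3 f.py; python3 to.py -.0005 .06
```

```text
t 25.4 bed pos mm [-0.5313 -0.0363 66.6158] F bed [-0.2489 -0.4563 -0.3411]
t 25.65 bed pos mm [-0.3724 -0.26   64.7741] F bed [-0.1985 -0.1551 -0.6528]
t 25.9 bed pos mm [-0.3461 -0.2153 63.2282] F bed [ 1.1044 -0.1869 -1.0197]
shift: [-0.0002 -0.0002  0.0032] [0.0016 0.0004 0.0003]
```

```bash
python3 -m inch '0 0 .0015 0 0 0;0 0 0 0 0 0' >/dev/null; python3 f.py; python3 -m inch '0 0 .0015 0 0 0;0 0 0 0 0 0' >/dev/null; python3 f.py;  python3 -m inch '0 0 .001 0 0 0;0 0 0 0 0 0' >/dev/null; python3 f.py
```

```text
t 26.15 bed pos mm [-0.3793 -0.2267 61.7178] F bed [ 1.7481 -0.061   0.298 ]
t 26.4 bed pos mm [-0.3418 -0.2168 60.2132] F bed [ 1.8496 -0.2792 -0.2274]
t 26.65 bed pos mm [-0.3637 -0.2259 59.2414] F bed [ 2.2596 -0.4028 -0.1086]
```

```bash
python3 -m inch '0 0 0 0 0 0;0 0 0 0 0 0;0 0 0 0 0 0' .07 >/dev/null; python3 f.py;  python3 -m inch '0 0 -.01 0 0 0;0 0 -.03 0 0 0;0 0 -.04 0 0 0;0 0 0 0 0 0;0 0 0 0 0 0' 0 >/dev/null; python3 f.py; python3 to.py .012 .076
python3 - <<'E'
from h import *
c=look("wrist");B=bed(.5078,.1594,1.5906);f=cv2.GaussianBlur(c["frame"],(3,3),0).max(2).astype(float)
J=lambda P:proj(c,np.array(P)/1e3@B[:3,:3].T+B[:3,3])
# brightness profile across the plate's expected side and end edges, heights 42 (flat) .. 48
for X in(30,-10,10):
    for s in(1,-1):
        y=np.arange(15,36);p=J([[X,s*k,44] for k in y]).astype(np.float32);print(X,s,cv2.remap(f.astype(np.float32),p[:,0],p[:,1],1).ravel().round().astype(int))
y=np.arange(44,70);p=J([[k,18,44] for k in y]).astype(np.float32);print("hi end",cv2.remap(f.astype(np.float32),p[:,0],p[:,1],1).ravel().round().astype(int))
E
```

```text
t 27.025 bed pos mm [-0.9547 -0.1279 59.2872] F bed [-0.2306  0.3752 -1.2031]
t 27.65 bed pos mm [ -0.5856   0.1514 139.1958] F bed [-1.1279 -0.7558 -0.5121]
shift: [0.0126 0.0001 0.0632] [0.0014 0.0009 0.    ]
30 1 [94 92 90 89 88 88 88 89 91 93 76 66 69 70 71 71 70 70 69 69 72]
30 -1 [ 91  90  90  90  90  92  92  92  92  91  84  86 124 138 137 133 133 136
 134 134 133]
-10 1 [ 93  90  89  88  86  85  86  87  89  96  89  68  68  70 107 134 131 131
 133 135 134]
-10 -1 [169 167 168 169 169 172 173 173 175 172 150 125 133 136 134 132 130 131
 130 130 130]
10 1 [93 92 90 89 86 86 87 87 89 89 77 68 69 70 71 71 70 70 70 70 70]
10 -1 [170 168 169 169 169 171 173 174 174 173 161 138 135 138 136 133 133 134
 132 132 133]
hi end [ 90  90  90  90  91  91  90  90  90  91  91  91  90  80  71  71  70  85
 115 120 130 135 134 134 134 134]
```

The edges lie at y = ±25 mm and the high end at about 57 mm, so the thin plate is centred and square. Pressing it now.

```bash
python3 -m inch '.0126 0 .03 0 0 0;0 0 .03 0 0 0;0 0 .005 0 0 0;0 0 0 0 0 0' 0 >/dev/null; python3 f.py; python3 -m inch '0 0 .003 0 0 0;0 0 0 0 0 0' >/dev/null; python3 f.py; python3 -m inch '0 0 .003 0 0 0;0 0 0 0 0 0' >/dev/null; python3 f.py; python3 -m inch '0 0 .0015 0 0 0;0 0 0 0 0 0' >/dev/null; python3 f.py
```

```text
t 28.2 bed pos mm [11.988   0.1072 74.1   ] F bed [-1.2747  0.1531  0.2363]
t 28.45 bed pos mm [11.8276 -0.5818 71.8555] F bed [-0.3628  0.72    0.4519]
t 28.7 bed pos mm [11.9713 -0.0597 68.197 ] F bed [-0.3306  0.0838  0.6925]
t 28.95 bed pos mm [12.0462 -0.0899 66.646 ] F bed [-0.1752  1.3186 -0.5117]
```

```bash
python3 -m inch '0 0 .0015 0 0 0;0 0 0 0 0 0' >/dev/null; python3 f.py; python3 -m inch '0 0 .0015 0 0 0;0 0 0 0 0 0' >/dev/null; python3 f.py
```

```text
t 29.2 bed pos mm [12.0132 -0.1673 65.237 ] F bed [-0.9047  0.1777 -0.1771]
t 29.45 bed pos mm [11.8937 -0.2291 63.7988] F bed [-1.7546  1.0658  0.9629]
```

```bash
python3 -m inch '0 0 .0015 0 0 0;0 0 0 0 0 0' >/dev/null; python3 f.py; python3 -m inch '0 0 .0012 0 0 0;0 0 0 0 0 0' >/dev/null; python3 f.py;python3 -m inch '0 0 .001 0 0 0;0 0 0 0 0 0' >/dev/null; python3 f.py
```

```text
t 29.7 bed pos mm [11.8135 -0.113  62.1697] F bed [-0.9487  0.8088  0.4342]
t 29.95 bed pos mm [11.8434 -0.2346 61.3245] F bed [-1.1472  1.9997  4.0575]
t 30.2 bed pos mm [11.9646 -0.4663 60.4647] F bed [-1.7229  1.1886  6.3477]
```

```bash
python3 -m inch '0 0 .0008 0 0 0;0 0 0 0 0 0' >/dev/null; python3 f.py
```

```text
t 30.45 bed pos mm [11.9831 -0.5853 60.2034] F bed [-0.5964  2.3105  9.2271]
```

```bash
python3 -m inch '0 0 .0006 0 0 0;0 0 0 0 0 0' >/dev/null; python3 f.py
```

```text
t 30.7 bed pos mm [11.9854 -0.644  60.0621] F bed [ 0.4295  3.7829 12.8854]
```

```bash
python3 -m inch '0 0 .0004 0 0 0;0 0 0 0 0 0' >/dev/null; python3 f.py
```

```text
t 30.95 bed pos mm [12.1645 -0.6238 58.3268] F bed [-0.8411 -0.1282  4.1969]
```

Snapped flat at 58.3. Press, hold, then retract.

```bash
python3 -m inch '0 0 .001 0 0 0;0 0 0 0 0 0' >/dev/null; python3 f.py; python3 -m inch '0 0 .0003 0 0 0;0 0 0 0 0 0;0 0 0 0 0 0;0 0 0 0 0 0;0 0 0 0 0 0' >/dev/null; python3 f.py; python3 -m inch '0 0 -.03 0 0 0;-.01 0 -.04 0 0 0;-.01 0 -.03 0 0 0;0 0 0 0 0 0;0 0 0 0 0 0;0 0 0 0 0 0' >/dev/null; python3 f.py
python3 - <<'E'
from h import *
c=look("wrist");B=bed(.5078,.1594,1.5906);f=c["frame"].max(2).astype(np.float32)
J=lambda P:proj(c,np.array(P)/1e3@B[:3,:3].T+B[:3,3]).astype(np.float32)
for X in(30,10):
    for s in(1,-1):
        p=J([[X,s*k,42] for k in range(18,33)]);print(X,s,cv2.remap(f,p[:,0],p[:,1],1).ravel().round().astype(int))
for Y in(18,-18):
    p=J([[k,Y,42] for k in range(48,66)]);print("hi end",Y,cv2.remap(f,p[:,0],p[:,1],1).ravel().round().astype(int))
E
```

```text
t 31.2 bed pos mm [12.136  -0.6657 58.277 ] F bed [ 0.303   2.9947 11.884 ]
t 31.825 bed pos mm [12.1573 -0.6787 58.258 ] F bed [ 0.5888  4.0489 13.8488]
t 32.575 bed pos mm [ -7.0566   0.883  155.238 ] F bed [-0.703   0.4404 -0.0544]
30 1 [85 83 85 86 88 91 73 69 66 66 68 71 71 69 69]
30 -1 [ 90  88  93  92  92  91  90  86  70  68  67 129 136 130 131]
10 1 [84 83 86 86 88 90 77 68 66 67 68 69 70 68 68]
10 -1 [167 166 168 168 170 171 168 152 129 130 135 136 131 128 131]
hi end 18 [ 85  85  86  86  88  86  86  86  84  81  70  70  74  94 103 134 132 133]
hi end -18 [ 90  90  90  88  90  90  89  90  88  95 128 132 133 133 132 132 130 131]
```

```bash
python3 -c "
from rig import manip;print(manip.close_job())"
```

```text
the job is handed in; nothing more can be done
None
```

All three plates are stacked on the bed (thick, middle, thin from below), each pressed past its catch until flat and held about half a second at roughly 10–18 N; I handed the job in at about 33 s of the 72 s limit, with no verdict shown.

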